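# Clamp an upright mould insert in a cam-lever jig

### The arm

A 6-joint arm with a two-finger parallel gripper is mounted at the origin on a cart in front of the work surface, level with it; the furniture and walls round the work are solid. World frame = base frame: x ahead of the robot, y to its left, z up, the work surface at z = 0. Lengths are in mm, angles in rad, forces in N, time in s.
With the tool pointing down it reaches from about 350 to 875 mm from the base axis. Payload 4.2 kg.
Tool frame: the origin (TCP) lies at the very end of the fingers, on their centre line; the grasp point (between the pads) lies 19 mm behind it (bot.grip_point_offset is the z of the grasp point in the tool frame, in mm); z points along the fingers, y is the line along which they close (so a half turn about z gives the same grasp; the last joint's range is limited). The gripper opens to 87 mm and grips with 3 to 60 N. Pads are 19 mm wide; open, the fingers measure 117 mm over their backs; the gripper's body (75 mm by 190 mm) begins 51 mm behind the grasp point.
Start: joints at [-0.947, 0.385, 0.008, 0, -1.194, -0.259], TCP at [222.991, -583.845, 222.55] pointing down, gripper open.
Joint ranges: [-3.14, 3.14], [-1.21, 2.06], [-1.07, 1.41], [-3.16, 2.05], [-2.99, -0.16], [-3.1, 3.1]. Speed limits (rad/s): [2.79, 2.79, 3.14, 3.14, 3.14, 3.14].

### API

Orientations are given as a rotation vector (axis times angle).
In Python, from bench import bot gives the robot as it stands.
- The arm moves only by the shell command python3 -m jog 'ROWS' [FORCE]. ROWS is JSON, one flat list of numbers, 7 for each row, row after row: the shift along the tool's x, y, z in mm, then the turn, a rotation vector about the tool's x, y, z in rad, then the finger opening in mm, from 0 to 87. A call has 1 to 12 rows; each row shifts and turns the commanded pose from where the row before left it, along the tool's axes as they then stand; what a row does not reach is not made up. A row lasts 1/12 s, in which the tool goes at most 41.7 mm and 7.16 degrees, less where a joint would pass 70% of its speed; a pose out of reach is approached as far as the arm can. A call is refused whole if a number of a shift passes 41.7 or a number of a turn 0.125, either way. A call with a gripper value outside its range is refused whole. The fingers move at their own pace and stop on an object; FORCE is the grip in N (left out, the last holds). Time passes only in rows, so rows that do not move let the fingers close. It gives the time, the measured TCP pose, the force, the opening and the grip force at its end, in the units of the state.
- bot.sense(): the state, without advancing time (a new reading comes with each control period).
- bot.capture(name): name is "scene" or "top"; returns (picture, depth): 400x640x3 uint8, red, green, blue; 400x640 float32, mm along the optical axis (not along the pixel's ray), 0 where there is no reading.
- bot.camera_info(name): a dict with "vertical_fov" (degrees; the focal length in pixels is half the picture's height over the tangent of half this angle, whatever the lens; pixels are square), "cx", "cy" (the principal point, pixels), "position" and "orientation" of the camera in the world. Camera axes: x right, y down, z forward; pixel columns grow to the right and rows downward; lengths in mm; the calibration is good to about 2 mm. A picture is of the moment at which its call begins. camera_info takes no time and is no camera call.
- bot.sign_off(): hands the job in; it is judged then, once.
The state is a dict: "time": time; "joint_pos": joint angles; "qd": joint speeds; "tau": joint torques, N m; "eef_pos": TCP position; "tcp_rot": TCP orientation; "force": force on the tool from outside, world axes, zero at the start; "ft_torque": the same for the moment, N m; "grip_width": opening from 0.0 (shut) to 1.0 (fully open); "gripper_force": force on a finger pad.
Only numpy, scipy, OpenCV 4.12 (cv2) and the standard library are available. Lean on these libraries where they do the work, as an engineer would, in place of code of your own. Each camera call takes 0.05 s, during which the arm holds its last target. There are 200 camera calls.

### The job

Take the pale steel mould insert out of the grey rack, and lay it in the cam clamp jig: flat on the raised rest between the stop and the orange-faced jaw, cavities and pins upward, its length in line with the jig. Let go of it, then flip the red-knobbed cam lever over its high point until it snaps fully closed and the jaw holds the insert. Leave the dark mould bar standing in the rack, and everything else on the table where it is.

Things in the scene. Friction and masses are not known exactly. Their poses are not given: they have to be found in the camera images.
- insert_center (a point): Centre of the pale steel mould insert: block 34 (x) x 62 (y) x 15 mm (z), 220 g; cavity face on its +z (two 3 mm pins there do not collide). Starts standing on end in a rack pocket: y upright, z level, top 68 mm above the table; pinch it there across the 15 mm. Stood on the table it tips over if pushed near the top, towards the side it is pushed to.
- rack: Grey rack fixed to the table, 160 (x) x 64 (y) x 22 mm high, origin under its centre; two pockets 40 x 24 mm, 16 mm deep, at x = -42.5 and +42.5 mm: insert in one, dark bar in the other. In both the part's z points along the rack's -y and its width along the rack's x, so a wide gripper closing along the rack's x would hit the bar.
- bar_center (a point): Centre of the dark steel mould bar standing on end in the other pocket (bystander): 26 (x) x 116 (y, upright) x 16 mm (z), with two pins on its +z face; its top is 122 mm above the table.
- clamp_jig: Cam clamp jig fixed to the table, origin on the table, z up. Plate x -105 to 85, y -50 to 50, 12 mm high. Along x: dark fixed stop (face at x = -91, 44 wide, top 46 above the table), the rest, jaw with sprung orange pad (face at x = -19 when open, 36 wide, top 42 high), a guide, two blue cheeks with the pivot. The cam drives the jaw along -x.
- nest (a point): Centre of the top of the raised rest for the insert, 26 mm above the table, at x = -55 mm in the jig's frame; axes as the jig's. The rest is 50 (x) x 20 mm (y), so fingers pass beside it down to the plate (12 mm above the table). The space between stop and open jaw is 72 mm along x, open at both sides and above; the insert's 62 mm lie along x.
- lever_pivot (a point): Pivot of the cam lever, at x = +50 mm in the jig's frame, 40 mm above the table. The lever turns about the jig's y axis.
- lever_knob (a point): Centre of the red ball (22 mm across) at the end of the 10 mm thick lever, 90 mm from the pivot. At lever value q it lies from the pivot along (cos(1.902 - q), 0, sin(1.902 - q)) in the jig's axes: open it stands nearly upright, leaning 19 degrees towards the nest; closed it points along the jig's +x, 6 degrees above level.
- cam_lever (a joint): Cam lever, rad: 0 open, 1.8 closed on its stop; starts open. A spring pushes it back open up to its high point at 1.5 (up to about 10 N at the knob), beyond that it snaps closed. Closing drives the jaw up to 13 mm towards the stop, sliding the insert against the stop.
- press_corner (a point): Lower left front corner of the moulding press's platen, 166 mm above the table; the platen reaches from there to the right (-y) and away (+x). Further up, from 500 mm above the table, the press's head reaches 40 mm nearer to the robot. Keep the gripper and wrist clear of it.
- vice_center (a point): Point on the table under the middle of the blue bench vice (fixed, bystander): 168 mm along world x, 110 mm along world y, 84 mm high.
- tape: roll of black tape lying flat, 57 x 54 mm, 19 mm high; origin under its centre (bystander).
- brass_drift: hexagonal brass bar lying flat, 15 x 126 mm, 13 mm high, long along its y; origin under its centre (bystander).
- pliers: blue-handled pliers lying flat, 52 x 200 mm, 12 mm high, long along y; origin under the centre (bystander).
- screwdriver: red screwdriver lying, 25 x 190 mm, 23 mm high, long along its y; origin under the centre (bystander).
- small_bottle: small brown dropper bottle with black cap, standing, 34 mm across, 102 mm high; origin under its centre (bystander).
- hex_nut: loose hexagon nut lying flat, 24 x 27 mm, 13 mm high; origin under its centre (bystander).
- hex_key: black hexagon key lying flat, 33 x 93 mm, 6 mm high, long along its y; origin under its centre (bystander).
- caliper: steel caliper lying flat, 72 x 210 mm, 10 mm high, long along its y; origin under the centre (bystander).

How it is judged (in metres and radians):
On the way, in this order (a step that is already met when the one before it is completed fails the run):
1. the insert lies flat, cavities up, on the rest between stop and jaw, let go, with the lever still open (x of insert_center in the frame of nest between -0.008 and 0.008 m and y of insert_center in the frame of nest between -0.008 and 0.008 m and z of insert_center in the frame of nest between 0.004 and 0.011 m and angle between insert_center's own z axis and vertical below 0.12 rad and angle between the y axis of insert_center and the x axis of nest, either way round below 0.15 rad and contact force between the fingers and insert below 0.2 N and value of joint cam_lever below 0.7 rad), for 0.2 s.
2. the lever is past its high point, fully closed, the insert in the jaws (x of insert_center in the frame of nest between -0.008 and 0.008 m and y of insert_center in the frame of nest between -0.008 and 0.008 m and z of insert_center in the frame of nest between 0.004 and 0.011 m and angle between insert_center's own z axis and vertical below 0.12 rad and angle between the y axis of insert_center and the x axis of nest, either way round below 0.15 rad and value of joint cam_lever above 1.7 rad), for 0.2 s.
At the end, for the whole second after the job is handed in: Lever over 1.7 rad (closed 1.8); insert gripped by the jig (over 4 N), at rest on the rest (centre 4 to 11 mm above it), within 8 mm of the nest centre along and across, cavities up within 0.12 rad, its length within 0.15 rad of the jig's x; bar upright in the rack (all of step 2 and contact force between clamp_jig and insert above 4 N and linear speed of insert below 0.02 m/s and angle between bar_center's own y axis and vertical below 0.25 rad); the robot touches nothing.
It fails at once if the mould bar is moved more than 30 mm or tipped (distance of bar_center from where it was at the start of the episode above 0.03 m or angle between bar_center's own y axis and vertical above 0.35 rad).
It fails at once if another thing on the table is moved more than 30 mm (distance of any of tape, brass_drift, pliers, screwdriver, small_bottle, hex_nut, hex_key, caliper from where it was at the start of the episode above 0.03 m).
It also fails if it takes over 72 s, if anything falls off the work surface, if the arm or the gripper's body presses on something with over 40 N, if the wrist force passes 120 N, or if a joint passes its speed limit or range.

## Working session

There is one attempt and no reset: what is moved stays moved. The work goes in short steps, Python scripts to look and compute and a shell command to move; the robot and the scene stay as the last step left them, time stands still between calls to the robot, and variables do not carry over. Pictures are saved under pics/ and viewed, at most 10 in all, crops included, and the job is handed in when it is done.

```bash
mkdir -p pics; ls; python3 - <<'E'
from bench import bot
import cv2,numpy as np
for n in("scene","top"):
    p,d=bot.capture(n); np.savez(f"{n}0.npz",p=p,d=d); cv2.imwrite(f"pics/{n}0.png",p[:,:,::-1]); print(n,bot.camera_info(n))
s=bot.sense();print(s, bot.grip_point_offset)
E
```

```text
pics
scene {'vertical_fov': 51.024731728420505, 'cx': 311.1505741175017, 'cy': 207.81297933051587, 'position': array([-122.60058221,  532.30801948,  916.0474591 ]), 'orientation': array([-1.22923408,  2.23912562, -1.00482048])}
top {'vertical_fov': 47.26134301472291, 'cx': 318.62289714347844, 'cy': 198.5009150725574, 'position': array([ 271.7966666 ,   58.21553721, 1681.59967321]), 'orientation': array([-2.16773071,  2.03647458, -0.22428223])}
{'time': 0.1, 'joint_pos': array([-9.47430145e-01,  3.85468961e-01,  6.77456826e-03, -4.35081386e-04,
       -1.19401569e+00, -2.58548225e-01]), 'qd': array([ 0.00079945, -0.00051937,  0.0043887 ,  0.00056857, -0.00043465,
       -0.000905  ]), 'tau': array([-5.17646640e-04, -3.91689777e+01,  1.87934250e+01,  4.23180163e+00,
        1.35110045e-02, -7.02632337e-05]), 'eef_pos': array([ 222.77983991, -583.37028125,  221.58017101]), 'tcp_rot': array([ 5.69552183e-01, -3.08907297e+00, -2.98925986e-03]), 'force': array([0.8423358 , 0.32270828, 0.69508994]), 'ft_torque': array([-0.0494408 , -0.01214811, -0.03798217]), 'gripper_force': 0.0, 'grip_width': 0.9976231283780727} -18.700000000000003
```

View pics/scene0.png

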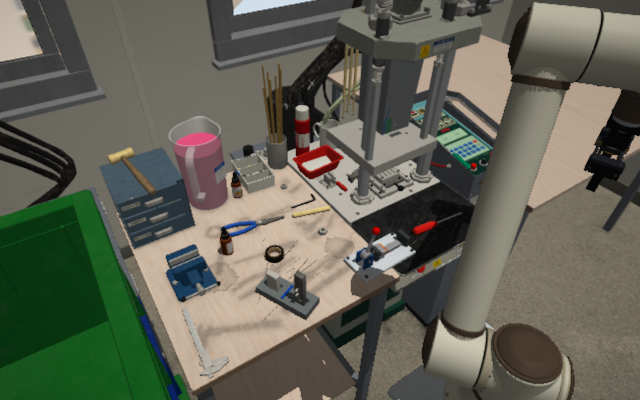

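View pics/top0.png

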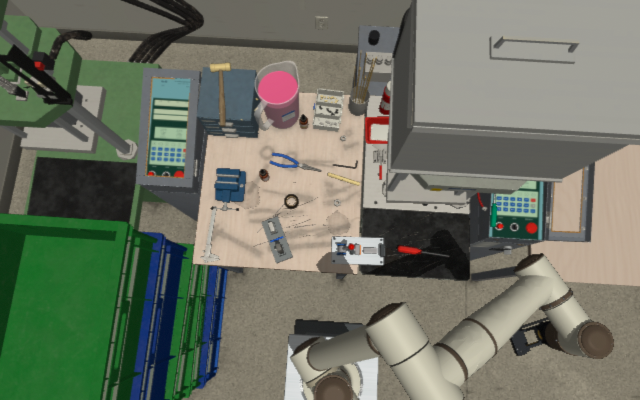

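The scene view shows the rack near (287,295), with the bar right and the insert left, and the jig near (380,252). In the top view the rack is near (276,240) and the jig near (357,250), with the lever end to the left. Next I'll zoom in and build a point cloud.

```bash
cat > h.py <<'E'
import numpy as np,cv2
from scipy.spatial.transform import Rotation as R
from bench import bot
def cam(n):
    c=bot.camera_info(n); f=200/np.tan(np.radians(c['vertical_fov']/2)); return f,c['cx'],c['cy'],np.array(c['position']),R.from_rotvec(c['orientation']).as_matrix()
def cloud(n,d):
    f,cx,cy,p,M=cam(n); v,u=np.mgrid[:400,:640]
    return np.stack([(u-cx)/f*d,(v-cy)/f*d,d],-1)@M.T+p
def ray(n,u,v,z):
    f,cx,cy,p,M=cam(n); r=M@np.array([(u-cx)/f,(v-cy)/f,1]); return p+r*(z-p[2])/r[2]
def proj(n,X):
    f,cx,cy,p,M=cam(n); q=(np.atleast_2d(X)-p)@M; return np.c_[q[:,0]/q[:,2]*f+cx,q[:,1]/q[:,2]*f+cy]
def crop(img,u0,v0,w,h,k): return cv2.resize(img[v0:v0+h,u0:u0+w],None,fx=k,fy=k,interpolation=cv2.INTER_CUBIC)
E
python3 - <<'E'
from h import *
s=np.load('scene0.npz');t=np.load('top0.npz')
a=crop(s['p'],250,215,170,105,4);b=crop(t['p'],250,205,150,70,4)
o=np.zeros((a.shape[0],800,3),np.uint8)
cv2.imwrite('pics/c1.png',a[:,:,::-1]);cv2.imwrite('pics/c2.png',b[:,:,::-1])
for n,q,pts in(('scene',s,[(275,281),(300,290),(300,275),(376,230),(257,290),(310,314),(320,297)]),('top',t,[(276,240),(340,245),(351,245),(382,250)])):
    C=cloud(n,q['d'])
    for u,v in pts: print(n,u,v,C[v,u].round())
E
```

```text
scene 275 281 [506. 244.  53.]
scene 300 290 [438. 209.  65.]
scene 300 275 [440. 207. 121.]
scene 376 230 [454. -38. 132.]
scene 257 290 [536. 284.   9.]
scene 310 314 [403. 201.  -0.]
scene 320 297 [433. 151.   1.]
top 276 240 [476. 226.  21.]
top 340 245 [470.  -7.  41.]
top 351 245 [461. -41. 133.]
top 382 250 [ 459. -156.   60.]
```

View pics/c1.png

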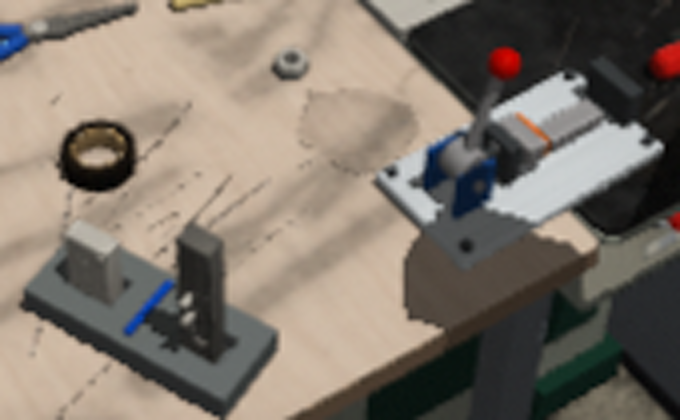

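View pics/c2.png

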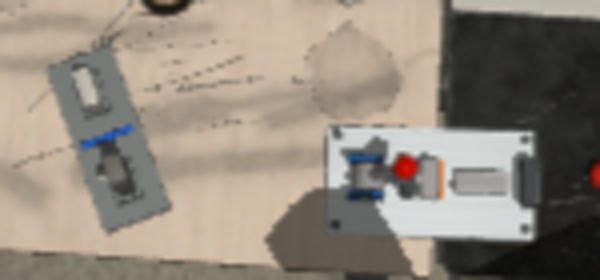

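The crops show the rack with the insert at its far end (crop1 (90,260)) and the bar near with its pins facing the lower left (185,305). The jig has its stop at right (615,80) and its lever open at left, with the knob at (505,62). Next I'll fit the rectangles.

```bash
python3 - <<'E'
from h import *
s=np.load('scene0.npz');t=np.load('top0.npz')
for n,q in(('scene',s),('top',t)):
    C=cloud(n,q['d']); X,Y,Z=C[...,0],C[...,1],C[...,2]; p=q['p'].astype(int)
    grey=p.max(-1)-p.min(-1)
    def rect(m,name):
        P=C[m][:,:2].astype(np.float32); r=cv2.minAreaRect(P); print(n,name,m.sum(),np.round(r[0],1),np.round(r[1],1),round(r[2],1),'mean',C[m].mean(0).round(1),'box',cv2.boxPoints(r).round().tolist())
    near=(abs(X-478)<110)&(abs(Y-228)<90)
    rect(near&(Z>17)&(Z<27)&(grey<40),'rack')
    rect(near&(Z>63)&(Z<73)&(X>470),'insert top')
    rect(near&(Z>50)&(Z<75)&(X>475),'insert up')
    rect(near&(Z>117)&(Z<127),'bar top')
    J=(abs(X-460)<75)&(Y<75)&(Y>-180)
    rect(J&(Z>8)&(Z<16)&(p.min(-1)>120),'plate')
    rect(J&(p[...,0]>150)&(p[...,1]<70)&(Z>100),'knob')
    rect(J&(p[...,0]>170)&(p[...,1]>80)&(p[...,1]<150)&(p[...,2]<90)&(Z>28),'pad')
    rect(J&(Z>23)&(Z<30)&(Y<-60)&(Y>-130),'rest')
    m=J&(Z>40)&(Z<50)&(Y<-125);  rect(m,'stop') if m.sum()>3 else 0
    for nm,c in(('knobpx',J&(p[...,0]>150)&(p[...,1]<70)&(Z>100)),):
        v,u=np.nonzero(c);print(u.mean(),v.mean())
    import itertools
# triangulate knob
E
```

```text
scene rack 859 [478.8 223.9] [161.9  67.2] 24.0 mean [468.6 226.8  22.5] box [[391.0, 222.0], [418.0, 160.0], [566.0, 226.0], [539.0, 287.0]]
scene insert top 79 [517.4 241.9] [37.6 17.3] 19.6 mean [516.5 243.   67.9] box [[497.0, 244.0], [503.0, 227.0], [538.0, 240.0], [532.0, 256.0]]
scene insert up 110 [517.4 241.9] [37.6 17.3] 19.6 mean [515.5 243.4  64.5] box [[497.0, 244.0], [503.0, 227.0], [538.0, 240.0], [532.0, 256.0]]
scene bar top 65 [440.2 206. ] [26.5 16.9] 26.5 mean [440.4 206.4 122. ] box [[425.0, 208.0], [432.0, 193.0], [456.0, 204.0], [448.0, 219.0]]
scene plate 756 [457.9 -71. ] [102.7 187.7] 1.9 mean [450.2 -82.4  12.6] box [[404.0, 21.0], [410.0, -167.0], [512.0, -163.0], [506.0, 24.0]]
scene knob 25 [455.1 -39.8] [14.5 13.1] 4.6 mean [454.1 -39.8 133.7] box [[447.0, -34.0], [448.0, -47.0], [463.0, -46.0], [462.0, -33.0]]
scene pad 8 [455.8 -79. ] [25.  5.] 4.1 mean [455.8 -77.8  42.5] box [[443.0, -77.0], [443.0, -82.0], [468.0, -81.0], [468.0, -76.0]]
scene rest 69 [456.5 -95.5] [24.9 69. ] 10.2 mean [ 457.6 -107.3   26.7] box [[438.0, -64.0], [450.0, -132.0], [
[... 810 characters left out ...]
 [460.2 -79.7  12.2] box [[398.0, -167.0], [529.0, -169.0], [532.0, 70.0], [401.0, 71.0]]
top knob 20 [457.8 -41.3] [14.2 14.2] 1.1 mean [456.7 -42.  133.4] box [[451.0, -34.0], [451.0, -48.0], [465.0, -48.0], [465.0, -34.0]]
top pad 0 [0. 0.] [0. 0.] 0.0 mean [nan nan nan] box [[0.0, 0.0], [0.0, 0.0], [0.0, 0.0], [0.0, 0.0]]
top rest 34 [ 473.1 -109.8] [47.  36.3] 0.4 mean [ 460.4 -110.8   26.6] box [[449.0, -92.0], [450.0, -128.0], [497.0, -128.0], [496.0, -91.0]]
top stop 40 [ 461.  -159.8] [43.3 11.6] 2.1 mean [ 461.5 -159.5   45.7] box [[439.0, -155.0], [440.0, -166.0], [483.0, -165.0], [482.0, -153.0]]
351.25 246.25<stdin>:7: RuntimeWarning: Mean of empty slice.
  ret = um.true_divide(
```

```bash
cat >> h.py <<'E'
def go(P,yaw,pitch=0):
    """delta in tool axes to TCP P, tool y at yaw deg, pointing down"""
    s=bot.sense(); M=R.from_rotvec(s['tcp_rot']).as_matrix()
    a=np.radians(yaw); y=np.array([np.cos(a),np.sin(a),0]); z=np.array([0,0,-1.]); x=np.cross(y,z)
    T=np.c_[x,y,z]; d=M.T@(np.array(P)-s['eef_pos']); w=R.from_matrix(M.T@T).as_rotvec()
    print('shift',d.round(1),'turn',w.round(3),'| now',s['eef_pos'].round(1),'t',round(s['time'],2),'F',s['force'].round(1),'tooly',np.degrees(np.arctan2(M[1,1],M[0,1])).round(1))
E
python3 - <<'E'
from h import *
s=np.load('scene0.npz');C=cloud('scene',s['d'])
for nm,u,v in(('nut',322,231),('tape',274,254),('platen?',324,142),('platen?',322,136),('platenR',366,172)): print(nm,C[v,u].round(), ray('scene',u,v,166).round())
for u in range(316,330,3): print([C[v,u].round().tolist() for v in(132,138,144)])
go([518.5,242.5,140],114)
E
```

```text
nut [627.  16.  12.] [499. 104. 166.]
tape [633. 180.  -1.] [496. 244. 166.]
platen? [1008. -245.   35.] [ 839. -129.  166.]
platen? [1018. -242.   57.] [ 873. -144.  166.]
platenR [ 685. -187.  118.] [ 636. -144.  166.]
[[1070.0, -249.0, 46.0], [1434.0, -488.0, -256.0], [1054.0, -239.0, 3.0]]
[[1335.0, -440.0, -153.0], [1053.0, -252.0, 26.0], [1050.0, -251.0, 1.0]]
[[1013.0, -239.0, 79.0], [1019.0, -243.0, 47.0], [1015.0, -241.0, 23.0]]
[[1004.0, -246.0, 81.0], [1006.0, -248.0, 53.0], [1011.0, -252.0, 21.0]]
[[849.0, -151.0, 192.0], [847.0, -150.0, 170.0], [998.0, -258.0, 27.0]]
shift [-570.8  665.9   82.8] turn [ 0.002 -0.    -0.054] | now [ 222.8 -583.4  221.6] t 0.1 F [0.8 0.3 0.7] tooly 110.9
```

```bash
python3 -m jog '[-24,28,0,0,0,-0.004,70, -24,28,0,0,0,-0.004,70, -24,28,0,0,0,-0.004,70, -24,28,0,0,0,-0.004,70, -24,28,0,0,0,-0.004,70, -24,28,0,0,0,-0.004,70, -24,28,0,0,0,-0.004,70, -24,28,0,0,0,-0.004,70, -24,28,0,0,0,-0.004,70, -24,28,0,0,0,-0.004,70, -24,28,0,0,0,-0.004,70, -24,28,0,0,0,-0.004,70]' 
python3 -m jog '[-24,28,0,0,0,0,70, -24,28,0,0,0,0,70, -24,28,0,0,0,0,70, -24,28,0,0,0,0,70, -24,28,0,0,0,0,70, -24,28,0,0,0,0,70, -24,28,0,0,0,0,70, -24,28,0,0,0,0,70, -24,28,0,0,0,0,70, -24,24,0,0,0,0,70, -15,13,0,0,0,0,60, -5,0,0,0,0,0,60]' 
python3 -c "
from h import *
go([518.5,242.5,140],114)"
```

```text
time: 1.1
eef_pos: [362.8, -162.3, 222.5]
tcp_rot: [-0.644, 3.075, 0.0]
force: [0.9, -0.2, -0.6]
grip_width: 0.804
gripper_force: 0.0
time: 2.1
eef_pos: [485.9, 208.0, 221.7]
tcp_rot: [0.649, -3.073, 0.0]
force: [-0.4, 0.3, -0.2]
grip_width: 0.731
gripper_force: 0.0
shift [-43.8  18.4  81.6] turn [-0.    -0.    -0.003] | now [485.9 208.  221.7] t 2.1 F [-0.4  0.3 -0.2] tooly 113.8
```

```bash
python3 -m jog '[-20,8,10,0,0,0,50, -18,8,20,0,0,0,50, -5,2,20,0,0,0,45, 0,0,15,0,0,0,45, 0,0,10,0,0,0,45, 0,0,0,0,0,0,45, 0,0,0,0,0,0,45]'
python3 -c "
from h import *
go([518.5,242.5,37],114)"
```

```text
time: 2.68
eef_pos: [517.2, 238.0, 147.6]
tcp_rot: [0.643, -3.074, 0.001]
force: [-0.0, -0.8, 1.0]
grip_width: 0.519
gripper_force: 0.0
shift [ -3.1   3.7 110.6] turn [-0.001 -0.001 -0.006] | now [517.2 238.  147.6] t 2.68 F [-0.  -0.8  1. ] tooly 113.6
```

```bash
python3 -m jog '[-3,4,20,0,0,-0.006,45, 0,0,22,0,0,0,45, 0,0,22,0,0,0,45, 0,0,22,0,0,0,45, 0,0,16,0,0,0,45, 0,0,8,0,0,0,45, 0,0,0,0,0,0,45, 0,0,0,0,0,0,45]'
python3 - <<'E'
from h import *
go([518.5,242.5,37],114)
p,d=bot.capture('scene'); cv2.imwrite('pics/g1.png',crop(p,230,215,130,100,5)[:,:,::-1])
E
```

```text
time: 3.35
eef_pos: [519.3, 243.9, 38.7]
tcp_rot: [-0.653, 3.071, 0.001]
force: [-0.5, 1.1, -0.0]
grip_width: 0.518
gripper_force: 0.0
shift [ 1.3 -1.   1.7] turn [0.    0.002 0.   ] | now [519.3 243.9  38.7] t 3.35 F [-0.5  1.1 -0. ] tooly 114.0
```

View pics/g1.png

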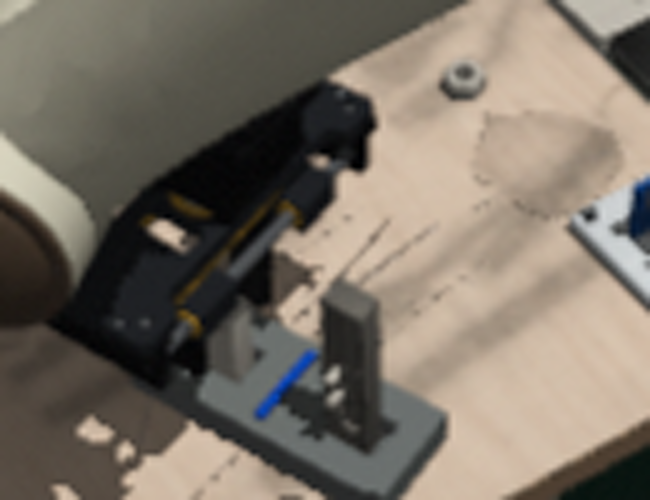

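The fingers straddle the insert at (230,340) with the body running along the rack's y, clear of the bar at (350,360). Next I'll grip and lift.

```bash
python3 -m jog '[0,0,0,0,0,0,8, 0,0,0,0,0,0,8, 0,0,0,0,0,0,8, 0,0,0,0,0,0,8, 0,0,0,0,0,0,8, 0,0,0,0,0,0,8, 0,0,0,0,0,0,8, 0,0,0,0,0,0,8]' 30
python3 -m jog '[0,0,-5,0,0,0,8, 0,0,-10,0,0,0,8, 0,0,-15,0,0,0,8, 0,0,-15,0,0,0,8, 0,0,-15,0,0,0,8, 0,0,0,0,0,0,8, 0,0,0,0,0,0,8]'
python3 -c "
from h import *
go([510,110,97],92)"
```

```text
time: 4.07
eef_pos: [518.6, 243.7, 37.7]
tcp_rot: [-0.653, 3.073, 0.0]
force: [0.0, 0.1, 1.3]
grip_width: 0.171
gripper_force: 30.0
time: 4.65
eef_pos: [518.7, 243.9, 98.4]
tcp_rot: [-0.652, 3.071, 0.002]
force: [-0.2, -0.3, -2.9]
grip_width: 0.169
gripper_force: 30.0
shift [  62.3 -118.8    1.2] turn [0.001 0.002 0.384] | now [518.7 243.9  98.4] t 4.65 F [-0.2 -0.3 -2.9] tooly 114.0
```

```bash
python3 -m jog '[8,-15,0,0,0,0,8, 12,-23,0,0,0,0,8, 12,-23,0,0,0,0,8, 12,-23,0,0,0,0,8, 10,-19,0,0,0,0,8, 4,-7,0,0,0,0,8, 0,0,8,0,0,0.096,8, 0,0,10,0,0,0.096,8, 0,0,12,0,0,0.096,8, 0,0,12,0,0,0.096,8, 0,0,8,0,0,0,8, 0,0,0,0,0,0,8]'
python3 -m jog '[0,0,0,0,0,0,8, 0,0,0,0,0,0,8]'
python3 -c "
from h import *
go([510,120,33],92)"
```

```text
time: 5.65
eef_pos: [508.5, 118.5, 45.2]
tcp_rot: [0.058, -3.136, 0.004]
force: [-1.0, 0.6, -2.7]
grip_width: 0.169
gripper_force: 30.0
time: 5.82
eef_pos: [510.6, 119.7, 47.8]
tcp_rot: [-0.057, 3.14, 0.0]
force: [-0.3, -0.5, -2.1]
grip_width: 0.169
gripper_force: 30.0
shift [ 0.6  0.4 14.8] turn [0.    0.001 0.002] | now [510.6 119.7  47.8] t 5.82 F [-0.3 -0.5 -2.1] tooly 92.1
```

Lowering until it contacts the table.

```bash
python3 -m jog '[0,0,6,0,0,0,8, 0,0,5,0,0,0,8, 0,0,2,0,0,0,8, 0,0,1,0,0,0,8, 0,0,0,0,0,0,8, 0,0,0,0,0,0,8]'
python3 -m jog '[0,0,1,0,0,0,8, 0,0,0,0,0,0,8]'
python3 -m jog '[0,0,1,0,0,0,8, 0,0,0,0,0,0,8]'
```

```text
time: 6.32
eef_pos: [510.3, 119.5, 33.6]
tcp_rot: [-0.055, 3.141, 0.0]
force: [-0.6, 0.2, -1.1]
grip_width: 0.17
gripper_force: 30.0
time: 6.48
eef_pos: [510.3, 119.5, 32.6]
tcp_rot: [-0.055, 3.141, 0.0]
force: [0.2, 0.0, -1.5]
grip_width: 0.167
gripper_force: 30.0
time: 6.65
eef_pos: [510.4, 119.6, 31.8]
tcp_rot: [-0.055, 3.141, 0.0]
force: [-0.3, 0.1, -1.6]
grip_width: 0.169
gripper_force: 30.0
```

```bash
for i in 1; do python3 -m jog '[0,0,0.7,0,0,0,8, 0,0,0,0,0,0,8]'; python3 -m jog '[0,0,0.7,0,0,0,8, 0,0,0,0,0,0,8]';python3 -m jog '[0,0,0.7,0,0,0,8, 0,0,0,0,0,0,8]'; done | grep -E 'eef|force'
```

```text
eef_pos: [510.4, 119.6, 31.7]
force: [-2.1, -0.4, 4.2]
gripper_force: 30.0
eef_pos: [510.5, 119.6, 31.7]
force: [-2.8, -0.9, 8.7]
gripper_force: 30.0
eef_pos: [510.5, 119.6, 31.6]
force: [-5.3, 0.3, 14.0]
gripper_force: 30.0
```

```bash
python3 -m jog '[0,0,-2,0,0,0,8, 0,0,0,0,0,0,12, 0,0,0,0,0,0,20, 0,0,0,0,0,0,40, 0,0,0,0,0,0,40, 0,0,0,0,0,0,40, 0,0,-10,0,0,0,40, 0,0,-25,0,0,0,40, 0,0,-30,0,0,0,40, 0,10,0,0,0,0,20, 0,15,0,0,0,0,0, 0,15,0,0,0,0,0]'
python3 -m jog '[0,0,0,0,0,0,0, 0,0,0,0,0,0,0, 0,0,0,0,0,0,0, 0,0,0,0,0,0,0]'
python3 - <<'E'
from h import *
go([510,158,45],92)
p,d=bot.capture('scene'); cv2.imwrite('pics/g2.png',crop(p,230,215,150,100,5)[:,:,::-1])
E
```

```text
time: 8.15
eef_pos: [509.3, 160.0, 98.0]
tcp_rot: [-0.053, 3.139, 0.002]
force: [0.8, -0.0, -0.1]
grip_width: 0.31
gripper_force: 0.0
time: 8.48
eef_pos: [508.7, 158.9, 96.5]
tcp_rot: [0.054, -3.141, 0.0]
force: [0.0, 0.6, 0.1]
grip_width: 0.039
gripper_force: 0.0
shift [-1.3 -1.  51.5] turn [-0.    -0.    -0.001] | now [508.7 158.9  96.5] t 8.48 F [0.  0.6 0.1] tooly 92.0
```

View pics/g2.png

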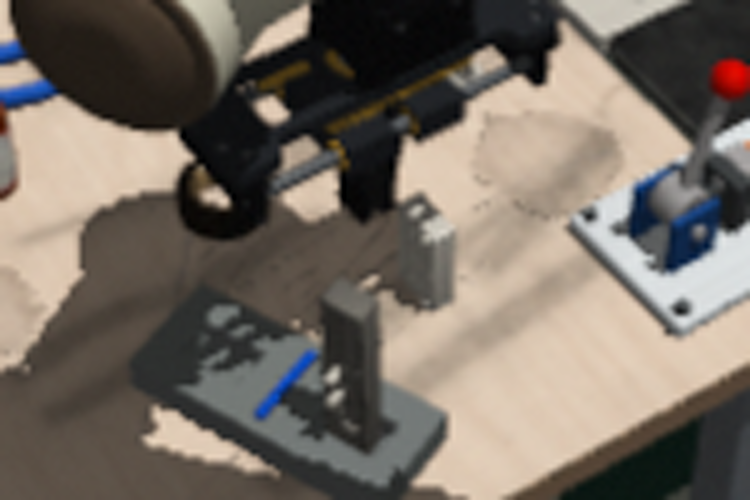

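The insert stands free at (428,250), with the bar untouched. The bright patch at (440,230) needs a closer look to be sure which face has the pins.

```bash
python3 - <<'E'
from h import *
p,d=bot.capture('scene'); a=crop(p,292,245,40,40,14)
s=np.load('scene0.npz')['p']; b=crop(s,258,262,60,50,10)
# projected edges of standing insert with +z face at y=127
for X in([493,127.1,62],[527,127.1,62],[493,112,62],[493,127.1,0],[493,112,0],[527,127.1,0]): print(X,((proj('scene',X)[0]-[292,245])*14).round())
o=np.zeros((560,790,3),np.uint8); o[:,:560]=a; c=cv2.resize(a,(230,230)); 
cv2.imwrite('pics/g3.png',a[:,:,::-1]);cv2.imwrite('pics/g4.png',b[:,:,::-1])
E
```

```text
[493, 127.1, 62] [328. 257.]
[527, 127.1, 62] [233. 144.]
[493, 112, 62] [394. 225.]
[493, 127.1, 0] [326. 464.]
[493, 112, 0] [390. 431.]
[527, 127.1, 0] [234. 351.]
```

View pics/g3.png

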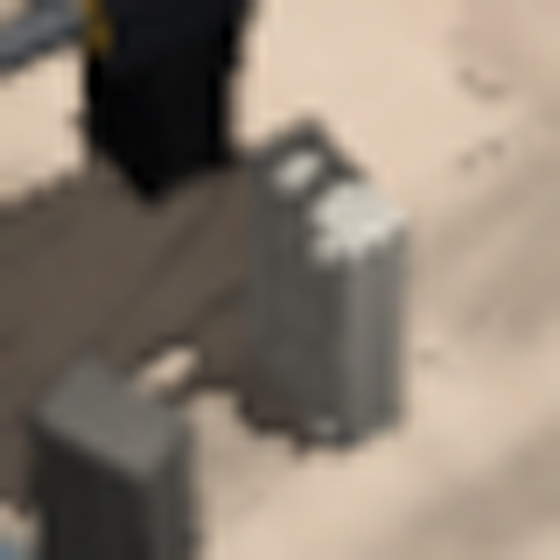

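View pics/g4.png

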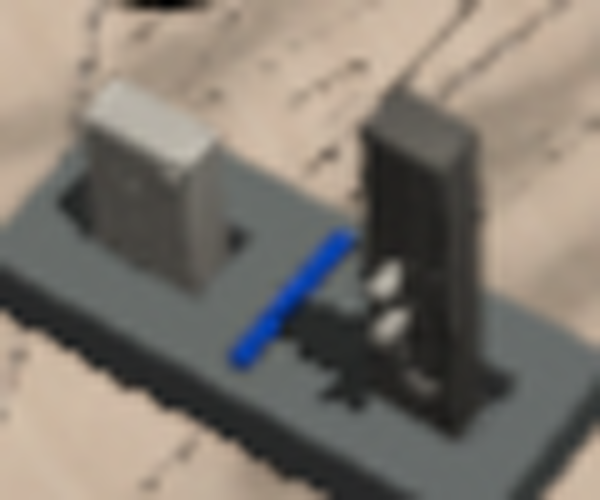

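The bright patch is only light on the insert's top. In the rack picture the bar's pins at (385,300) and the insert's cavity dot at (135,180) are both on the +y face, so I'll tip the insert towards -y.

```bash
python3 -m jog '[0,-1,15,0,0,0,0, 0,0,20,0,0,0,0, 0,0,14,0,0,0,0, 0,0,0,0,0,0,0, 0,-4,0,0,0,0,0, 0,-4,0,0,0,0,0, 0,-4,0,0,0,0,0, 0,-4,0,0,0,0,0, 0,-4,0,0,0,0,0, 0,-4,0,0,0,0,0, 0,-4,0,0,0,0,0, 0,-4,0,0,0,0,0]'
python3 -m jog '[0,-4,0,0,0,0,0, 0,-4,0,0,0,0,0, 0,-4,0,0,0,0,0, 0,0,0,0,0,0,0, 0,0,0,0,0,0,0, 0,10,-10,0,0,0,0, 0,15,-30,0,0,0,0, 0,20,-30,0,0,0,0, 0,20,-30,0,0,0,40, 0,10,0,0,0,0,60, 0,0,0,0,0,0,60, 0,0,0,0,0,0,60]'
python3 - <<'E'
from h import *
for n in('scene','top'):
    p,d=bot.capture(n); C=cloud(n,d); m=(abs(C[...,0]-510)<70)&(C[...,1]<140)&(C[...,1]>25)&(C[...,2]>8)&(C[...,2]<60)
    P=C[m]; print(n,m.sum(),P.mean(0).round(1)); q=P[(P[:,2]>11)&(P[:,2]<19)]
    if len(q)>5:
        r=cv2.minAreaRect(q[:,:2].astype(np.float32)); print(r, cv2.boxPoints(r).round(1).tolist())
    if n=='scene': cv2.imwrite('pics/g5.png',crop(p,270,220,100,80,7)[:,:,::-1])
go([510,80,60],2)
E
```

```text
time: 9.58
eef_pos: [510.1, 126.1, 47.6]
tcp_rot: [-0.055, 3.141, 0.0]
force: [-0.1, -0.5, -0.1]
grip_width: 0.007
gripper_force: 0.0
time: 10.58
eef_pos: [507.2, 189.8, 147.1]
tcp_rot: [0.056, -3.14, -0.0]
force: [-0.8, -0.1, -0.1]
grip_width: 0.226
gripper_force: 0.0
scene 234 [510.8  78.2  14. ]
((512.6837158203125, 77.14580535888672), (37.00132751464844, 62.75593185424805), 1.3027312755584717) [[493.5, 108.0999984741211], [494.8999938964844, 45.400001525878906], [531.9000244140625, 46.20000076293945], [530.5, 108.9000015258789]]
top 132 [510.3  71.6  13.9]
((500.3500061035156, 65.30946350097656), (74.84442901611328, 60.623775482177734), 89.49694061279297) [[469.70001220703125, 28.200000762939453], [530.2999877929688, 27.600000381469727], [531.0, 102.5], [470.3999938964844, 103.0]]
shift [   0.5 -108.5   86.4] turn [-3.00e-03 -1.00e-03  1.57e+00] | now [506.9 188.6 146.2] t 10.68 F [ 0.3 -1.2  0.1] tooly 92.0
```

View pics/g5.png

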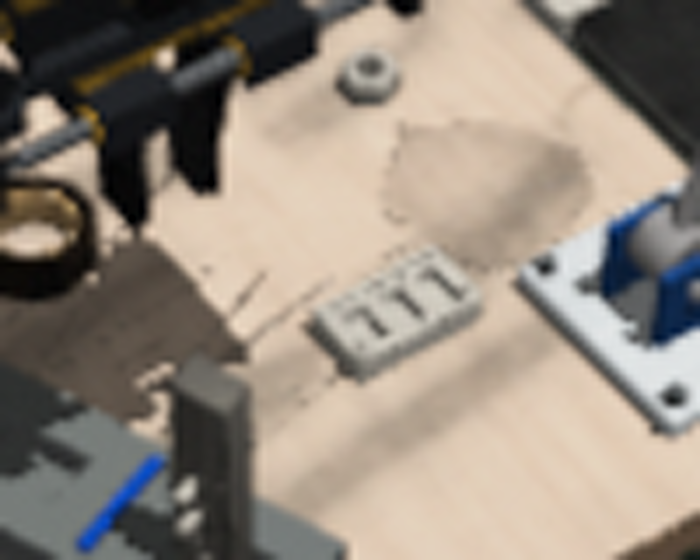

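Cavities are up at (395,315) in the crop. Next I'll turn the gripper, choosing the direction from joint 6.

```bash
python3 -m jog '[0,-20,0,0,0,0.12,60, 0,-20,0,0,0,0.12,60, 0,-20,0,0,0,0.12,60, 0,0,0,0,0,0.12,60, 0,0,0,0,0,0.12,60, 0,0,0,0,0,0.12,60, 0,0,0,0,0,0.12,60, 0,0,0,0,0,0.12,60, 0,0,0,0,0,0.12,60, 0,0,0,0,0,0.12,60, 0,0,0,0,0,0.12,60, 0,0,0,0,0,0.12,60]'
python3 -c "
from h import *
go([511,77.5,60],2);print(bot.sense()['joint_pos'].round(2))"
```

```text
time: 11.68
eef_pos: [530.0, 57.4, 134.2]
tcp_rot: [-1.821, -2.41, -0.116]
force: [0.9, 0.0, 0.5]
grip_width: 0.687
gripper_force: 0.0
shift [ 13.9 -12.   77. ] turn [-0.027 -0.139  0.241] | now [530.   57.4 134.2] t 11.68 F [0.9 0.  0.5] tooly 15.9
[ 0.32  0.34 -0.25 -0.17 -0.99 -3.1 ]
```

Joint 6 reached its range, so I'll turn the other way (half turn equivalent).

```bash
python3 -m jog '[0,0,0,0,0,-0.12,60, 0,0,0,0,0,-0.12,60, 0,0,0,0,0,-0.12,60, 0,0,0,0,0,-0.12,60, 0,0,0,0,0,-0.12,60, 0,0,0,0,0,-0.12,60, 0,0,0,0,0,-0.12,60, 0,0,0,0,0,-0.12,60, 0,0,0,0,0,-0.12,60, 0,0,0,0,0,-0.12,60, 0,0,0,0,0,-0.12,60, 0,0,0,0,0,-0.12,60]'
python3 -m jog '[0,0,0,0,0,-0.12,60, 0,0,0,0,0,-0.12,60, 0,0,0,0,0,-0.12,60, 0,0,0,0,0,-0.12,60, 0,0,0,0,0,-0.12,60, 0,0,0,0,0,-0.12,60, 0,0,0,0,0,-0.12,60, 0,0,0,0,0,-0.12,60, 0,0,0,0,0,-0.12,60, 0,0,0,0,0,-0.12,60, 0,0,0,0,0,-0.12,60, 0,0,0,0,0,0,60]'
python3 -c "
from h import *
go([511,77.5,60],182);print(bot.sense()['joint_pos'].round(2))"
```

```text
time: 12.68
eef_pos: [529.0, 57.5, 133.8]
tcp_rot: [0.239, -3.086, -0.208]
force: [0.3, -0.1, 0.5]
grip_width: 0.69
gripper_force: 0.0
time: 13.68
eef_pos: [529.1, 57.6, 133.9]
tcp_rot: [-2.069, 2.287, 0.201]
force: [0.1, -0.5, -0.2]
grip_width: 0.688
gripper_force: 0.0
shift [-8.6 15.3 76.7] turn [ 0.054  0.129 -0.135] | now [529.1  57.6 133.9] t 13.68 F [ 0.1 -0.5 -0.2] tooly 174.5
[ 0.33  0.33 -0.26 -0.17 -0.99 -0.33]
```

```bash
python3 -m jog '[0,0,0,0.027,0.0645,-0.0675,60, 0,0,0,0.027,0.0645,-0.0675,60, 0,0,0,0,0,0,60, 0,0,0,0,0,0,60]'
python3 -c "
from h import *
go([511,77.5,40],182)"
```

```text
time: 14.02
eef_pos: [528.7, 58.6, 134.2]
tcp_rot: [-2.256, 2.186, 0.001]
force: [-0.4, -0.2, 0.3]
grip_width: 0.687
gripper_force: 0.0
shift [-19.4  17.1  94.3] turn [ 0.     0.001 -0.003] | now [528.7  58.6 134.2] t 14.02 F [-0.4 -0.2  0.3] tooly -178.2
```

```bash
python3 -m jog '[-10,9,10,0,0,-0.003,60, -9.4,8,24,0,0,0,60, 0,0,24,0,0,0,60, 0,0,24,0,0,0,60, 0,0,12,0,0,0,60, 0,0,0,0,0,0,60, 0,0,0,0,0,0,60]'
python3 -c "
from h import *
go([511,77.5,3],182)"
```

```text
time: 14.6
eef_pos: [512.5, 76.8, 40.6]
tcp_rot: [-2.259, 2.182, -0.0]
force: [1.0, -0.1, 0.5]
grip_width: 0.685
gripper_force: 0.0
shift [-0.8  1.6 37.6] turn [-0.001  0.    -0.001] | now [512.5  76.8  40.6] t 14.6 F [ 1.  -0.1  0.5] tooly -178.0
```

```bash
python3 -m jog '[-1,1.5,15,0,0,0,60, 0,0,14,0,0,0,60, 0,0,6,0,0,0,60, 0,0,2,0,0,0,60, 0,0,0,0,0,0,30, 0,0,0,0,0,0,30, 0,0,0,0,0,0,25, 0,0,0,0,0,0,25, 0,0,0,0,0,0,25, 0,0,0,0,0,0,25, 0,0,0,0,0,0,25, 0,0,0,0,0,0,25]' 20
python3 -m jog '[0,0,0,0,0,0,25, 0,0,-5,0,0,0,25, 0,0,-15,0,0,0,25, 0,0,-20,0,0,0,25, 0,0,-20,0,0,0,25, 0,0,-20,0,0,0,25, 0,0,0,0,0,0,25, 0,0,0,0,0,0,25]' 30
python3 - <<'E'
from h import *
go([459.2,-117,83],182)
p,d=bot.capture('scene'); C=cloud('scene',d); m=(abs(C[...,0]-510)<40)&(C[...,1]<125)&(C[...,1]>25)&(C[...,2]>77)&(C[...,2]<97)&(p.max(-1)>110)
P=C[m]; print(m.sum(),P.mean(0).round(1),cv2.minAreaRect(P[:,:2].astype(np.float32)))
E
```

```text
time: 15.6
eef_pos: [511.7, 78.7, 4.7]
tcp_rot: [-2.26, 2.177, -0.003]
force: [0.3, 0.0, 5.5]
grip_width: 0.389
gripper_force: 20.0
time: 16.27
eef_pos: [510.4, 78.3, 84.2]
tcp_rot: [-2.259, 2.179, -0.001]
force: [-0.2, 0.0, -3.1]
grip_width: 0.39
gripper_force: 30.0
shift [193.3  58.2   0.8] turn [-0.003  0.001  0.002] | now [510.4  78.3  84.2] t 16.27 F [-0.2  0.  -3.1] tooly -177.9
8 [506.3  96.3  91.7] ((507.1634826660156, 98.94945526123047), (21.016237258911133, 28.496469497680664), 63.26258087158203)
```

```bash
python3 -m jog '[0,0,-25,0,0,0,25, 0,0,-30,0,0,0,25, 0,0,-30,0,0,0,25, 5,7,-15,0,0,0,25, 20,10,0,0,0,0,25, 28,10,0,0,0,0,25, 28,10,0,0,0,0,25, 28,10,0,0,0,0,25, 28,8,0,0,0,0,25, 28,3,0,0,0,0,25, 20,0,0,0,0,0,25, 8,0,0,0,0,0,25]'
python3 -m jog '[0,0,0,0,0,0,25, 0,0,0,0,0,0,25]'
python3 - <<'E'
from h import *
go([459.2,-116,100],182)
E
```

```text
time: 17.32
eef_pos: [458.0, -118.7, 181.7]
tcp_rot: [2.258, -2.182, -0.004]
force: [-0.5, -0.0, -2.6]
grip_width: 0.384
gripper_force: 30.0
time: 17.48
eef_pos: [459.0, -116.7, 182.4]
tcp_rot: [-2.261, 2.181, 0.002]
force: [-0.1, -0.0, -1.9]
grip_width: 0.387
gripper_force: 30.0
shift [-0.6 -0.2 82.4] turn [0.001 0.001 0.001] | now [ 459.  -116.7  182.4] t 17.48 F [-0.1 -0.  -1.9] tooly -177.9
```

```bash
python3 -m jog '[0,0,15,0,0,0,25, 0,0,25,0,0,0,25, 0,0,25,0,0,0,25, 0,0,25,0,0,0,25, 0,0,20,0,0,0,25, 0,0,12,0,0,0,25, 0,0,0,0,0,0,25, 0,0,0,0,0,0,25]'
python3 - <<'E'
from h import *
go([459.2,-116,30],182)
p,d=bot.capture('scene'); C=cloud('scene',d); u,v=proj('scene',[459,-117,65])[0]; print(u,v)
cv2.imwrite('pics/g6.png',crop(p,int(u)-50,int(v)-40,100,80,7)[:,:,::-1])
for nm,y in(('stopface',-153),('padface',-81)):
  print(nm,(proj('scene',[[440,y,44],[480,y,44]])-[int(u)-50,int(v)-40])*7)
for y in(-147,-85): print('ins',y,(proj('scene',[[442,y-1,75],[476,y-1,75],[442,y-1,60]])-[int(u)-50,int(v)-40])*7)
E
```

```text
time: 18.15
eef_pos: [459.8, -115.8, 61.2]
tcp_rot: [-2.264, 2.178, 0.0]
force: [-0.5, 0.3, -1.5]
grip_width: 0.385
gripper_force: 30.0
shift [ 0.2  0.7 31.2] turn [-0.     0.     0.004] | now [ 459.8 -115.8   61.2] t 18.15 F [-0.5  0.3 -1.5] tooly -177.8
393.9531314011993 235.19169710128676
stopface [[447.23992163 311.48529105]
 [382.51847783 253.641574  ]]
padface [[312.64809824 380.77531415]
 [249.19158469 320.09685952]]
ins -147 [[446.21244761 259.90966178]
 [390.07399277 210.63468178]
 [440.64382341 285.93930256]]
ins -85 [[328.56373118 319.36310912]
 [273.37569703 267.97784328]
 [323.87722274 345.43910289]]
```

View pics/g6.png

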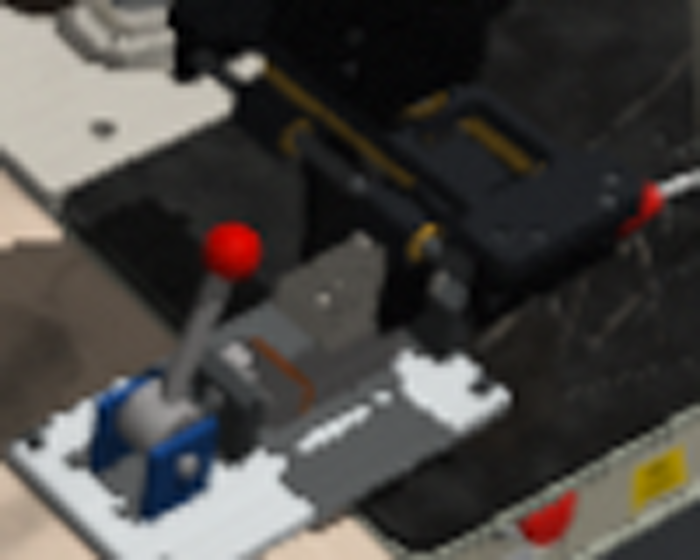

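The insert hangs over the rest, lined up between the orange pad at (285,365) and the stop. The pad edge is where predicted, so I'll lower.

```bash
python3 -m jog '[0,0.5,8,0,0,0,25, 0,0,8,0,0,0,25, 0,0,6,0,0,0,25, 0,0,4,0,0,0,25, 0,0,2,0,0,0,25, 0,0,0,0,0,0,25, 0,0,0,0,0,0,25]'
for i in 1; do python3 -m jog '[0,0,1,0,0,0,25, 0,0,0,0,0,0,25]'; python3 -m jog '[0,0,1,0,0,0,25, 0,0,0,0,0,0,25]'; done | grep -E "eef|^force"
```

```text
time: 18.78
eef_pos: [459.7, -116.8, 33.8]
tcp_rot: [-2.261, 2.179, -0.002]
force: [0.6, 0.6, -2.4]
grip_width: 0.387
gripper_force: 30.0
eef_pos: [459.8, -116.7, 32.9]
force: [0.6, 0.9, -2.7]
eef_pos: [459.6, -116.7, 31.8]
force: [-0.6, -0.0, -2.1]
```

```bash
(python3 -m jog '[0,0,0.7,0,0,0,25, 0,0,0,0,0,0,25]'; python3 -m jog '[0,0,0.7,0,0,0,25, 0,0,0,0,0,0,25]'; python3 -m jog '[0,0,0.5,0,0,0,25, 0,0,0,0,0,0,25]') | grep -E "eef|^force"
```

```text
eef_pos: [459.5, -116.7, 31.0]
force: [0.1, 0.2, -1.7]
eef_pos: [459.7, -116.7, 30.7]
force: [-0.5, 0.4, 2.2]
eef_pos: [459.7, -116.7, 30.7]
force: [-3.1, 1.3, 5.9]
```

```bash
python3 -m jog '[0,0,-0.5,0,0,0,36, 0,0,0,0,0,0,42, 0,0,0,0,0,0,50, 0,0,0,0,0,0,55, 0,0,0,0,0,0,55, 0,0,0,0,0,0,55, 0,0,-10,0,0,0,55, 0,0,-20,0,0,0,55, 0,0,-25,0,0,0,55, 0,0,-25,0,0,0,55, 0,0,-25,0,0,0,55, 0,0,-25,0,0,0,45]'
python3 -m jog '[0,0,-25,0,0,0,45, 0,0,0,0,0,0,45]'
python3 - <<'E'
from h import *
for n in('scene','top'):
    p,d=bot.capture(n); C=cloud(n,d); m=(abs(C[...,0]-459)<30)&(C[...,1]<-81)&(C[...,1]>-151)&(C[...,2]>38)&(C[...,2]<45)
    P=C[m]; print(n,m.sum(),P.mean(0).round(1),cv2.minAreaRect(P[:,:2].astype(np.float32)))
    pp=p.astype(int); k=(pp[...,0]>150)&(pp[...,1]<70)&(C[...,2]>100)&(abs(C[...,0]-460)<60)&(C[...,1]<30)&(C[...,1]>-90);print('knob',k.sum(),C[k].mean(0).round(1))
go([457,-41,160],182)
E
```

```text
time: 20.62
eef_pos: [459.0, -116.8, 161.5]
tcp_rot: [-2.261, 2.178, -0.002]
force: [0.6, -0.2, -1.1]
grip_width: 0.604
gripper_force: 0.0
time: 20.78
eef_pos: [462.5, -117.1, 190.6]
tcp_rot: [-2.257, 2.172, -0.015]
force: [0.4, -0.7, 0.8]
grip_width: 0.538
gripper_force: 0.0
scene 157 [ 457.9 -117.1   41.4] ((458.6814270019531, -115.23283386230469), (36.364261627197266, 69.20966339111328), 3.2414863109588623)
knob 34 [454.  -39.2 133.3]
top 16 [454.4 -99.8  40.9] ((459.1077575683594, -113.43516540527344), (19.626575469970703, 58.521366119384766), 20.56097412109375)
knob 0 [nan nan nan]
shift [-75.7  -0.1  26.3] turn [-0.005  0.001  0.002] | now [ 459.6 -116.7  186.2] t 20.88 F [ 0.1  0.6 -0.9] tooly -177.9<stdin>:5: RuntimeWarning: Mean of empty slice.
  ret = um.true_divide(
```

The insert is seated on the rest. Next, the knob.

```bash
python3 -m jog '[-15,1,0,0,0,0,45, -25,1,0,0,0,0,45, -25,1,0,0,0,0,45, -11,0,0,0,0,0,45, 0,0,0,0,0,0,45, 0,0,20,0,0,0,45, 0,0,25,0,0,0,45, 0,0,20,0,0,0,45, 0,0,12,0,0,0,45, 0,0,3,0,0,0,45, 0,0,0,0,0,0,45, 0,0,0,0,0,0,45]'
python3 -c "
from h import *
go([456.5,-41,106],182)"
```

```text
time: 21.88
eef_pos: [453.8, -41.2, 105.5]
tcp_rot: [-2.261, 2.179, -0.002]
force: [-0.0, 0.4, -0.1]
grip_width: 0.521
gripper_force: 0.0
shift [-0.1 -2.7 -0.5] turn [-0.002  0.     0.002] | now [453.8 -41.2 105.5] t 21.88 F [-0.   0.4 -0.1] tooly -177.9
```

```bash
python3 -m jog '[0,-2.5,0,0,0,0,40, 0,0,0,0,0,0,15, 0,0,0,0,0,0,15, 0,0,0,0,0,0,15, 0,0,0,0,0,0,15, 0,0,0,0,0,0,15, 0,0,0,0,0,0,15, 0,0,0,0,0,0,15]' 40
python3 -m jog '[-8.6,0,-2.5,0,0,0,15, -8.9,0,-1.6,0,0,0,15, -9,0,-0.7,0,0,0,15, -9,0,0.2,0,0,0,15, 0,0,0,0,0,0,15, 0,0,0,0,0,0,15]'
python3 -c "
from h import *
go([456,-41,106],182)"
```

```text
time: 22.55
eef_pos: [458.3, -40.3, 106.1]
tcp_rot: [-2.259, 2.175, -0.006]
force: [5.2, 1.2, -1.9]
grip_width: 0.229
gripper_force: 40.0
time: 23.05
eef_pos: [457.0, -5.2, 110.8]
tcp_rot: [-2.261, 2.174, -0.007]
force: [6.6, -3.4, -2.3]
grip_width: 0.223
gripper_force: 40.0
shift [35.7  2.4  4.8] turn [-0.007 -0.     0.004] | now [457.   -5.2 110.8] t 23.05 F [ 6.6 -3.4 -2.3] tooly -177.8
```

```bash
python3 -m jog '[-8.9,0,1.1,0,0,0,15, -8.8,0.5,2,0,0,0,15, -8.5,0,2.8,0,0,0,15, -8.2,0,3.7,0,0,0,15, -7.8,0,4.5,0,0,0,15, -7.3,0,5.2,0,0,0,15, 0,0,0,0,0,0,15]'
python3 -m jog '[-6.8,0,5.9,0,0,0,15, -6.1,0,6.6,0,0,0,15, -5.5,0,7.2,0,0,0,15, -4.7,0,7.7,0,0,0,15, 0,0,0,0,0,0,15]'
python3 -m jog '[-3.9,0,8.1,0,0,0,15, -3.1,0,8.4,0,0,0,15, -2.2,0,8.7,0,0,0,15, -1.4,0,8.9,0,0,0,15, 0,0,0,0,0,0,15, 0,0,0,0,0,0,15]'
```

```text
time: 23.63
eef_pos: [455.2, 45.0, 92.3]
tcp_rot: [-2.261, 2.173, -0.008]
force: [6.0, -3.5, 3.9]
grip_width: 0.224
gripper_force: 39.8
time: 24.05
eef_pos: [454.4, 70.0, 64.7]
tcp_rot: [-2.259, 2.171, -0.005]
force: [0.4, 6.2, 8.3]
grip_width: 0.22
gripper_force: 38.9
time: 24.55
eef_pos: [454.1, 80.9, 29.8]
tcp_rot: [-2.258, 2.172, -0.004]
force: [1.5, 8.8, -1.1]
grip_width: 0.211
gripper_force: 40.5
```

```bash
python3 -m jog '[0,0,0,0,0,0,30, 0,0,0,0,0,0,45, 0,0,0,0,0,0,45, 0,0,0,0,0,0,45, 0,0,-10,0,0,0,45, 0,0,-25,0,0,0,45, 0,0,-30,0,0,0,45, 0,0,-30,0,0,0,45, 0,0,-30,0,0,0,45, 0,0,-30,0,0,0,45, 0,0,0,0,0,0,45, 0,0,0,0,0,0,45]'
python3 - <<'E'
from h import *
p,d=bot.capture('scene'); C=cloud('scene',d); X,Y,Z=C[...,0],C[...,1],C[...,2]; pp=p.astype(int)
m=(abs(X-459)<30)&(Y<-85)&(Y>-151)&(Z>38)&(Z<45); print('insert',m.sum(),C[m].mean(0).round(1),cv2.minAreaRect(C[m][:,:2].astype(np.float32)))
k=(pp[...,0]>130)&(pp[...,1]<70)&(pp[...,2]<70)&(abs(X-455)<50)&(Y<130)&(Y>-80)&(Z>15);print('knob',k.sum(),C[k].mean(0).round(1))
b=(abs(X-441)<25)&(abs(Y-206)<25)&(Z>115)&(Z<128);print('bar',C[b].mean(0).round(1))
print(bot.sense()['eef_pos'],bot.sense()['force'])
E
```

```text
time: 25.55
eef_pos: [451.1, 77.6, 185.8]
tcp_rot: [-2.258, 2.177, -0.003]
force: [-1.5, -0.1, 0.3]
grip_width: 0.521
gripper_force: 0.0
insert 171 [ 458.2 -117.7   41.4] ((457.5583801269531, -118.705078125), (37.260047912597656, 64.73809814453125), 0.48302391171455383)
knob 4 [445.6  75.2  55.3]
bar [440.3 206.5 122.1]
[450.13318046  77.23752044 184.24996252] [-1.20410529 -0.42327605 -0.86361147]
```

The lever is closed, the insert is clamped and the bar still stands, so I'll hand in.

```bash
python3 -c "
from bench import bot
print(bot.sign_off())"
```

```text
the job is handed in; nothing more can be done
None
```

I handed the job in at about 26 s; sign-off returned no verdict. In the last camera check the insert lay flat on the rest, cavities up; the knob was at its closed height, the bar was standing, and the gripper was open and clear.

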